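Release the antenna mast by hand with the splined key

TASK

The command vehicle's antenna mast has to be let down by hand. On the control panel press and release the red, then the blue, then the green button, each fully down and one at a time, without pressing the two white buttons; then take the yellow T-handled release key out of its holder, turn it until its splines mesh with the coupling on top of the mast drive, slide it fully home and push the spring-loaded coupling down as far as it goes. Finish while still gripping the key and holding the coupling down, and leave the mug, the hand radio and the computer mouse where they are.

Things in the scene. Friction and masses are not known exactly. Their poses are not given: they have to be found in the camera images.
- panel: control panel: grey box 120 x 210 mm, 40 mm high, black face with five round buttons, screwed flat to the worktop. Origin: centre of its underside. x across, y along the coloured row: red at y +64, blue 0, green -64 mm, all at x +22 mm; two white buttons at x -30 mm, y +34 and -34 mm. Tops of all buttons 62 mm above the worktop
- stop_btn_top (a point): centre of the top of the red button, 26 mm across, 10 mm proud of its metal collar; axes as the panel
- manual_btn_top (a point): centre of the top of the blue button (middle of the coloured row), same size and axes
- enable_btn_top (a point): centre of the top of the green button, same size and axes
- stop_btn (a joint): travel of the red button, m: 0 up, 0.006 fully down; springs back, about 1.5 N to start and 5 N fully down
- manual_btn (a joint): travel of the blue button, as the red one
- enable_btn (a joint): travel of the green button, as the red one
- raise_btn (a joint): travel of the white button on the +y side (0 up, 0.006 down; same spring): not to be pressed
- lower_btn (a joint): travel of the white button on the -y side: not to be pressed
- holder: key holder fixed to the worktop: upright aluminium tube, 48 mm outside, 32 mm inside diameter, rim 48 mm above the worktop, on a foot 80 x 80 mm. Origin: centre of its underside. At the start the key stands upright in it, shoulder on the rim, 34 mm of stem hanging loosely inside: lift it by more than 34 mm to free it
- release_key: release key, loose, 110 mm tall, about 0.34 kg. Origin: middle of the stem's tip; z up the stem, x along the T-bar. From the tip: pilot 20 mm across with tapered nose (0-10 mm); six splines 4 mm wide, 28 mm across their tops (10-34 mm), one towards +x, then every 60 degrees; shoulder disc 40 mm across (34-42 mm); shank 18 mm across; T-bar (86-110 mm)
- key_grip (a point): centre of the key's yellow T-bar, 98 mm above its tip; the bar is 110 mm long (x), 20 mm thick (y), 24 mm high (z), with flat sides
- mast_drive: mast drive fixed to the worktop: grey gear housing 130 x 130 mm, 70 mm high, with a dark motor on its +x side reaching 165 mm from the coupling's axis and 96 mm high. Origin: under the coupling's axis, on the worktop
- coupling_mouth (a point): centre of the rim of the steel splined coupling (47 mm across) in the drive's top, 88 mm above the worktop unpressed. z up; a groove lies along x (yellow mark on the rim) and every 60 degrees, so the key fits six ways, within about 5 degrees. Pilot bore 22 mm. Key home: shoulder on the rim, tip 34 mm below it. A stiff brake keeps it from turning under light force
- coupling (a joint): how far the coupling is pushed down, m: 0 up, 0.008 at its lower stop; the spring needs about 6 N to start moving and 15 N at the stop (the key's own weight is not enough)
- mug: blue mug, 80 mm across, 95 mm high; origin at the centre of its underside
- field_radio: black hand-held radio lying on its back, 130 x 56 x 34 mm with a stub antenna; origin at the centre of its underside, x towards the antenna
- mouse: white computer mouse, 100 x 60 x 34 mm; origin at the centre of its underside
Mind the look-alikes: they are no part of the job. There is more than one size of the release_key; the one meant has the size given above.

How it is judged:
By the outcome, as a careful person would: the job done as asked, in the order asked, and still so for the second after the job is handed in, while the arm keeps its last pose, push and grip.
It also fails if it takes over 61 s, if anything falls off the work surface, if the arm or the gripper's body presses on something with over 40 N, if the wrist force passes 120 N, or if a joint passes its speed limit or range.

ROBOT

A 6-joint arm with a two-finger parallel gripper is mounted at the origin on the work surface. World frame = base frame: x ahead of the robot, y to its left, z up, the work surface at z = 0. Lengths are in mm, angles in rad, forces in N, time in s.
With the tool pointing down it reaches from about 375 to 900 mm from the base axis. Payload 3.1 kg.
Tool frame: the origin (TCP) lies between the finger pads; the fingertips stand 22 mm ahead of it and the grasp point (between the pads) lies 3 mm ahead of it (bot.tip_extent is the distance from the TCP to the fingertips, in mm); x points along the fingers, z is the direction in which the jaws open and shut, and the axes are right-handed (so a half turn about x gives the same grasp; the last joint's range is limited). The gripper opens to 87 mm and grips with 3 to 60 N. Pads are 19 mm wide; open, the fingers measure 117 mm over their backs; the gripper's body (75 mm by 190 mm) begins 51 mm behind the grasp point.
Start: joints at [-1.458, 0.527, 1.433, -0, 1.181, -0.178], TCP at [179.821, -598.549, 244.548] pointing down, gripper open.
Joint ranges: [-3.08, 3.08], [-0.75, 2.2], [0.22, 2.44], [-1.43, 4.57], [0, 2.65], [-2.85, 2.85]. Speed limits (rad/s): [2.79, 2.79, 3.14, 3.14, 3.14, 3.14].

INTERFACE

Orientations are given as a 3x3 rotation matrix whose columns are the frame's x, y, z axes.
In Python, from cell import bot gives the robot as it stands.
- The arm moves only by the tool jog_arm, never from a script. Its argument "rows" is a list that holds one entry, the list of rows, each a list of 7 numbers: the shift along the world's x, y, z each as a share of 0.2 m, from -1 to 1, then the turn, a rotation vector about the world's x, y, z each as a share of 180 degrees, from -1 to 1, then the closure, from -1 (fully open) to 1 (shut). In form: [[[dx, dy, dz, ax, ay, az, grip], ...]]. A call has 1 to 20 rows; each row is the pose to reach, as a shift and turn from the pose commanded when the call began, turning the shorter way round; what a row does not reach only later rows make up. A row lasts 1/10 s, in which the tool goes at most 50 mm and 8.59 degrees, less where a joint would pass 70% of its speed; a pose out of reach is approached as far as the arm can. A call with a number of a shift or a turn outside -1 to 1 is refused whole. A call with a gripper value outside its range is refused whole. The fingers move at their own pace and stop on an object; the grip force is fixed at half the most. Time passes only in rows, so rows that repeat a pose let the fingers close. It gives the time, the measured TCP pose, the force and the opening at its end, in the units of the state.
- bot.state(): the state, without advancing time (a new reading comes with each control period).
- bot.camera(name): name is "scene" or "top" or "wrist"; returns a dict with "pixels" (400x640x3 uint8, red, green, blue), "range_z" (400x640 float32, mm along the optical axis (not along the pixel's ray), 0 where there is no reading), "camera_matrix" (3x3 intrinsics, pixels), "eye" and "rotation" of the camera in the world. Camera axes: x right, y up, looking along -z (the intrinsics and any distortion apply to the point x, -y, -z); pixel columns grow to the right and rows downward; lengths in mm; the calibration is good to about 2 mm. A picture is of the moment at which its call begins.
- bot.sign_off(): hands the job in, once; it reports no verdict.
The state is a dict: "time": time; "joint_positions": joint angles; "qd": joint speeds; "tau": joint torques, N m; "tool_pos": TCP position; "eef_rot": TCP orientation; "ft_force": force on the tool from outside, world axes, zero at the start; "ft_torque": the same for the moment, N m; "finger_gap": finger opening in mm.
Only numpy, scipy, OpenCV 4.12 (cv2) and the standard library are available. Lean on these libraries where they do the work, as an engineer would, in place of code of your own. Each camera call takes 0.05 s, during which the arm holds its last target.

## Working session

There is one attempt and no reset: what is moved stays moved. The work goes in short steps, Python scripts to look and compute and a tool call to move; the robot and the scene stay as the last step left them, time stands still between calls to the robot, and variables do not carry over. Pictures are saved under pics/ and viewed, and the job is handed in when it is done.

Besides the shell and the picture viewer there is one more tool, called after "Emit:" as name(argument=value, ...) on one line, values as JSON. jog_arm: Moves the arm, as the interface text tells. Shift numbers are shares of 0.2 m and turn numbers shares of 180 degrees, none past 1 either way. Its arguments: {"type":"object","properties":{"rows":{"type":"array","items":{"type":"array","items":{"type":"array","items":{"type":"number","minimum":-1,"maximum":1}}}}},"required":["rows"]}

```bash
mkdir -p pics; ls; python3 - <<'E'
from cell import bot
import cv2,pickle
s=bot.state(); print(s)
for n in ("scene","top","wrist"):
    c=bot.camera(n); pickle.dump(c,open(f"pics/{n}0.pkl","wb"))
    cv2.imwrite(f"pics/{n}0.png",c["pixels"][:,:,::-1]); print(n,c["camera_matrix"],c["eye"],c["rotation"],[k for k in c])
E
```

```text
pics
{'time': 0.0, 'joint_positions': array([-1.45749257e+00,  5.28479056e-01,  1.43386774e+00,  2.08132510e-05,
        1.18138248e+00, -1.78466373e-01]), 'qd': array([ 0.00087701,  0.00020746, -0.0018471 ,  0.00023873, -0.00073046,
       -0.00035151]), 'tau': array([ 3.57149020e-04, -4.40044284e+01, -1.76591420e+01,  6.30803942e-02,
        5.82025596e-02, -1.71801908e-04]), 'tool_pos': array([ 179.75736025, -597.89855921,  243.5746464 ]), 'eef_rot': array([[-2.22438754e-04,  9.57738526e-01,  2.87640168e-01],
       [ 2.12510460e-03,  2.87639979e-01, -9.57736251e-01],
       [-9.99997717e-01,  3.98227787e-04, -2.09927683e-03]]), 'ft_force': array([-0.04591717, -0.17062734,  0.76781322]), 'ft_torque': array([ 0.01449463, -0.01872776,  0.00171283]), 'finger_gap': 86.96855935210391}
scene [[420.6988822    0.         317.21384433]
 [  0.         420.6988822  196.83914386]
 [  0.           0.           1.        ]] [1247.94460095   52.46476883  950.91405935] [[-0.14527887 -0.77303294  0.61750638]
 [ 0.98935097 -0.10790816  0.09767546]
 [-0.00887237  0.62512072  0.78047766]] ['pixels', 'range_z', 'camera_matrix', 'eye', 'rotation']
top [[414.51675401   0.         320.83023187]
 [  0.         414.51675401 197.10486834]
 [  0.           0.           1.        ]] [ 438.91148659  -59.58348934 1149.34059135] [[-0.02580584  0.99326093 -0.1129902 ]
 [-0.99966581 -0.02546832  0.00442986]
 [ 0.00152234  0.11306676  0.99358623]] ['pixels', 'range_z', 'camera_matrix', 'eye', 'rotation']
wrist [[280.09425961   0.         315.6208974 ]
 [  0.         280.09425961 201.4463958 ]
 [  0.           0.           1.        ]] [ 246.03057119 -577.4173849   383.87154504] [[ 0.28643561  0.92662225  0.24356898]
 [-0.95809804  0.27746733  0.07113382]
 [-0.00166826 -0.25373822  0.96727149]] ['pixels', 'range_z', 'camera_matrix', 'eye', 'rotation']
```

View pics/scene0.png

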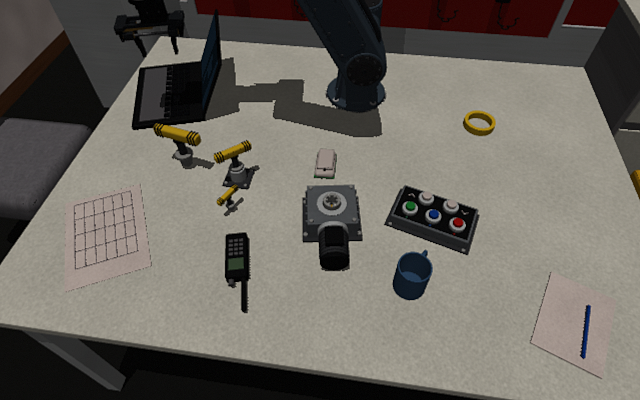

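View pics/top0.png

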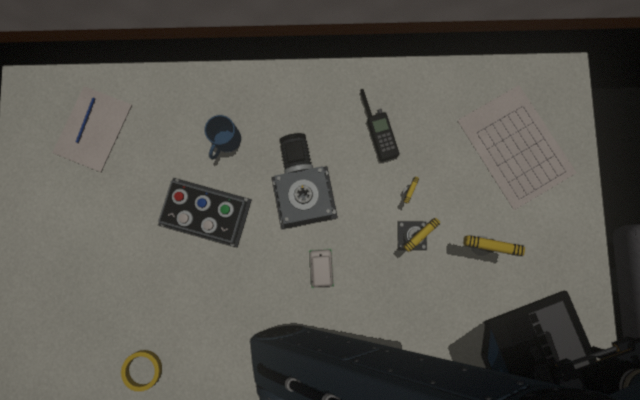

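View pics/wrist0.png

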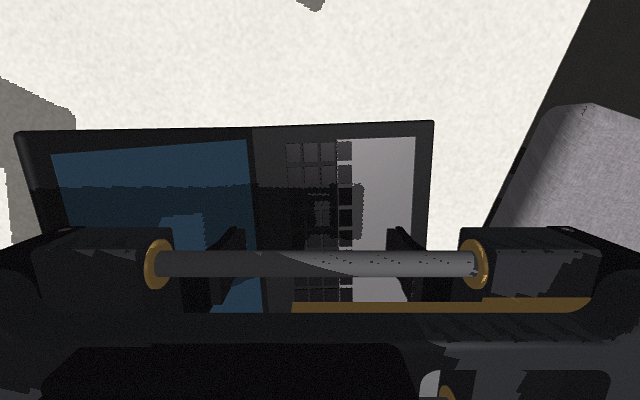

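The scene view shows three yellow T-shaped things: (177,135), (233,160) and (228,195). They are at (493,245), (415,235) and (408,192) in the top view. The one on the square foot fits best. I'll measure the bars and enlarge that area.

```bash
cat > h.py <<'E'
import numpy as np, cv2, pickle
def load(n): return pickle.load(open(f"pics/{n}.pkl","rb"))
def snap(n,tag):
    from cell import bot
    c=bot.camera(n); pickle.dump(c,open(f"pics/{tag}.pkl","wb")); cv2.imwrite(f"pics/{tag}.png",c["pixels"][:,:,::-1]); return c
def dirs(c,uv):
    K=c["camera_matrix"]; uv=np.atleast_2d(uv).astype(float)
    d=np.stack([(uv[:,0]-K[0,2])/K[0,0],-(uv[:,1]-K[1,2])/K[1,1],-np.ones(len(uv))],1)
    return d@c["rotation"].T
def plane(c,uv,z):
    d=dirs(c,uv); return c["eye"]+d*((z-c["eye"][2])/d[:,2])[:,None]
def pts(c):
    v,u=np.mgrid[:400,:640]; uv=np.stack([u.ravel(),v.ravel()],1)
    return (c["eye"]+dirs(c,uv)*c["range_z"].reshape(-1,1)).reshape(400,640,3)
def proj(c,p):
    q=(np.atleast_2d(p)-c["eye"])@c["rotation"]; K=c["camera_matrix"]
    return np.stack([K[0,0]*q[:,0]/-q[:,2]+K[0,2],K[1,1]*-q[:,1]/-q[:,2]+K[1,2]],1)
def crop(c,x,y,w,h,k,f):
    cv2.imwrite(f,cv2.resize(c["pixels"][y:y+h,x:x+w,::-1],None,fx=k,fy=k,interpolation=cv2.INTER_CUBIC))
E
python3 - <<'E'
from h import *
t=load("top0");s=load("scene0")
for nm,c in(("top",t),("scene",s)):
    hsv=cv2.cvtColor(c["pixels"],cv2.COLOR_RGB2HSV); P=pts(c)
    for col,lo,hi in(("yel",(20,130,60),(33,255,255)),("red",(0,130,60),(8,255,255)),("blue",(105,130,60),(125,255,255)),("grn",(50,110,50),(85,255,255))):
        m=cv2.inRange(hsv,lo,hi); m=cv2.morphologyEx(m,cv2.MORPH_CLOSE,np.ones((5,5)))
        n,l,st,ce=cv2.connectedComponentsWithStats(m)
        for i in range(1,n):
            if st[i,4]<25 or st[i,4]>3000: continue
            q=P[(l==i)&(hsv[...,1]>110)]; zz=np.percentile(q[:,2],[5,50,95])
            top=q[q[:,2]>zz[2]-15]
            r=cv2.minAreaRect(top[:,:2].astype(np.float32))
            print(nm,col,ce[i].round(1),st[i,4],"z",zz.round(),"rect",np.round(r[0]),np.round(r[1]),round(r[2],1))
crop(t,380,170,160,110,5,"pics/topcrop.png"); crop(s,140,110,130,110,6,"pics/scenecrop.png")
E
```

```text
top yel [410.7 189.9] 117 z [71. 75. 78.] rect [ 576. -300.] [12. 72.] 64.2
top yel [421.  234.7] 320 z [119. 124. 127.] rect [ 456. -310.] [ 19. 106.] 41.2
top yel [494.  245.2] 579 z [140. 144. 147.] rect [ 439. -306.] [491.  37.] 85.7
top yel [140.4 370.8] 607 z [10. 23. 28.] rect [248. 189.] [ 97. 620.] 28.6
top red [178.5 195.9] 57 z [57. 61. 65.] rect [575. 311.] [19. 21.] 84.3
top blue [201.4 202.3] 49 z [58. 61. 65.] rect [557. 250.] [21. 18.] 50.8
top grn [224.6 208.7] 50 z [59. 62. 66.] rect [539. 190.] [20. 19.] 86.9
scene yel [478.9 122.7] 479 z [ 2. 19. 27.] rect [651. 222.] [  98. 1236.] 69.6
scene yel [176.  133.3] 507 z [120. 140. 145.] rect [ 425. -482.] [147.  27.] 77.6
scene yel [231.5 151. ] 303 z [107. 122. 126.] rect [ 851. -158.] [891. 105.] 21.2
scene yel [636.1 181. ] 162 z [-303. -283.   -3.] rect [785. 471.] [  52. 1246.] 50.3
scene yel [225.8 194.6] 117 z [66. 73. 76.] rect [ 575. -301.] [14. 74.] 65.0
scene red [457.8 221.7] 68 z [56. 61. 64.] rect [573. 313.] [23. 26.] 49.6
scene blue [433.9 213. ] 55 z [59. 61. 64.] rect [554. 253.] [23. 22.] 40.1
scene blue [411.1 275.2] 183 z [ 2.  7. 96.] rect [759. 190.] [76. 39.] 69.3
scene blue [585.7 331.5] 142 z [ 9. 11. 14.] rect [804. 595.] [  6. 133.] 71.7
scene grn [410.2 204.7] 57 z [57. 61. 64.] rect [534. 192.] [22. 27.] 70.0
```

View pics/topcrop.png

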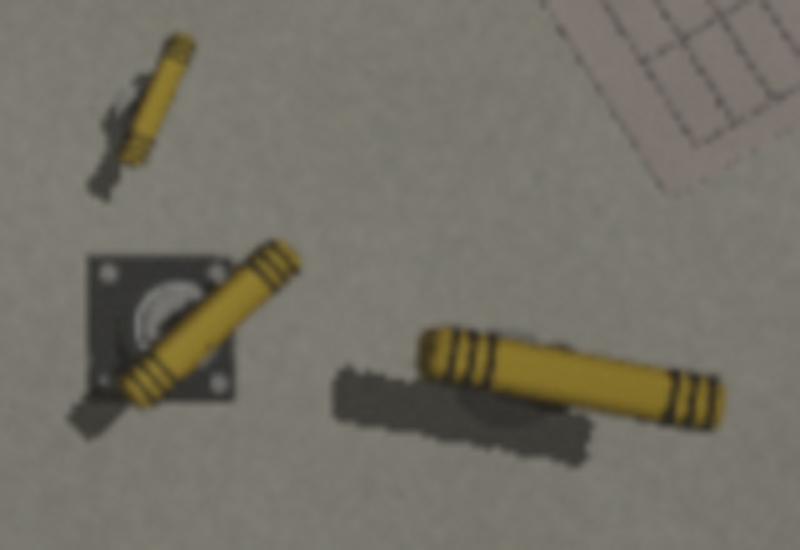

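View pics/scenecrop.png

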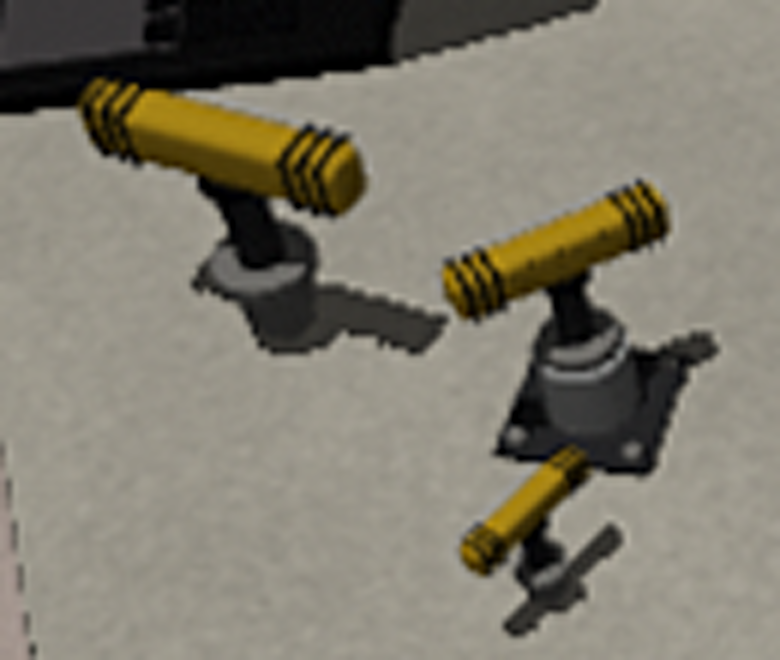

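The enlarged crop shows three candidates:

| Object | Top-view pixel | Bar top height | Bar length | Standing |
|---|---|---|---|---|
| Small key | (411,190) | 75 mm | ~72 mm | loose |
| Medium key | (421,235) | 124 mm | ~106 × 19 mm | in the footed holder |
| Large key | (494,245) | 144 mm | ~147 mm | loose |

The medium one is the release key, since 48-34+110 = 124 mm and the bar should be 110 × 20 mm. Next I'll measure everything precisely.

```bash
python3 - <<'E'
from h import *
t=load("top0");s=load("scene0")
B={}
for nm,c in(("top",t),("scene",s)):
    hsv=cv2.cvtColor(c["pixels"],cv2.COLOR_RGB2HSV)
    P=pts(c)
    win={"top":(150,170,110,80),"scene":(380,180,110,80)}[nm]
    for col,lo,hi in(("red",(0,110,50),(8,255,255)),("blue",(105,110,50),(125,255,255)),("grn",(50,90,40),(85,255,255))):
        m=cv2.inRange(hsv,lo,hi); k=np.zeros_like(m);x,y,w,h=win;k[y:y+h,x:x+w]=m[y:y+h,x:x+w]
        uv=np.argwhere(k>0)[:,::-1]; p=plane(c,uv,60); (cx,cy),r=cv2.minEnclosingCircle(p[:,:2].astype(np.float32)); print(nm,col,p.mean(0)[:2].round(1),(round(cx,1),round(cy,1),round(r,1)))
    x,y,w,h={"top":(395,210,50,50),"scene":(205,130,55,40)}[nm]
    m=np.zeros((400,640),bool); m[y:y+h,x:x+w]=cv2.inRange(hsv,(18,110,50),(35,255,255))[y:y+h,x:x+w]>0
    q=P[m]; q=q[(q[:,2]>100)&(q[:,2]<130)]; top=q[(q[:,2]>120)]
    # drop far outliers
    top=top[np.linalg.norm(top[:,:2]-np.median(top[:,:2],0),axis=1)<65]
    r=cv2.minAreaRect(top[:,:2].astype(np.float32)); print(nm,"key",np.median(top,0).round(1),r)
    ctr=top[:,:2].mean(0);u,sv,vt=np.linalg.svd(top[:,:2]-ctr); print(ctr.round(1),np.degrees(np.arctan2(*vt[0][::-1])).round(1))
crop(t,255,120,100,120,6,"pics/drive.png")
crop(s,290,170,90,110,6,"pics/drive_s.png")
E
```

```text
top red [577.1 311.4] (583.3, 306.5, 20.5)
top blue [557.1 250.8] (564.4, 246.9, 18.8)
top grn [537.9 190.1] (538.0, 189.9, 10.9)
top key [ 455.5 -309.3  123.8] ((456.477294921875, -310.3095397949219), (18.656356811523438, 106.50080108642578), 40.61773681640625)
[ 456.2 -309.7] 130.5
scene red [576.1 311.8] (587.6, 307.5, 28.6)
scene blue [612.1 232.4] (624.8, 214.0, 93.7)
scene grn [538.4 189.7] (550.0, 186.2, 28.3)
scene key [ 458.2 -310.3  123. ] ((457.1747741699219, -309.97784423828125), (21.35259437561035, 106.22148132324219), 41.35135269165039)
[ 457.5 -310.6] -49.9
```

View pics/drive.png

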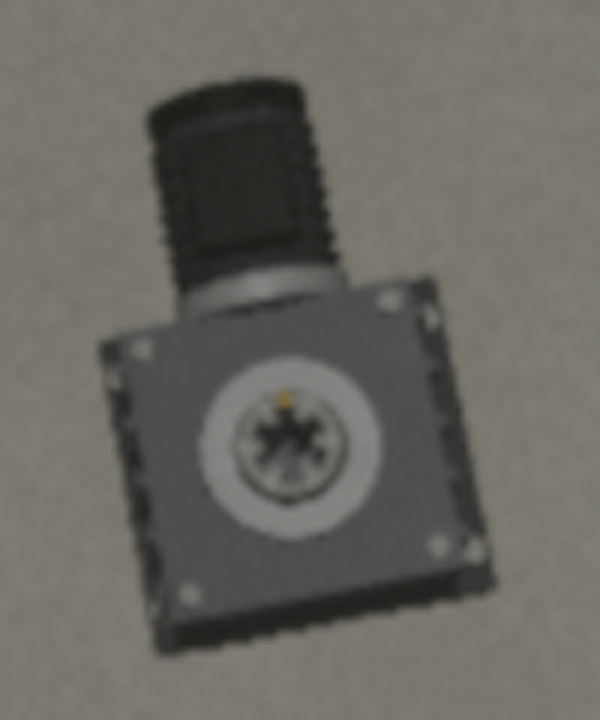

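View pics/drive_s.png

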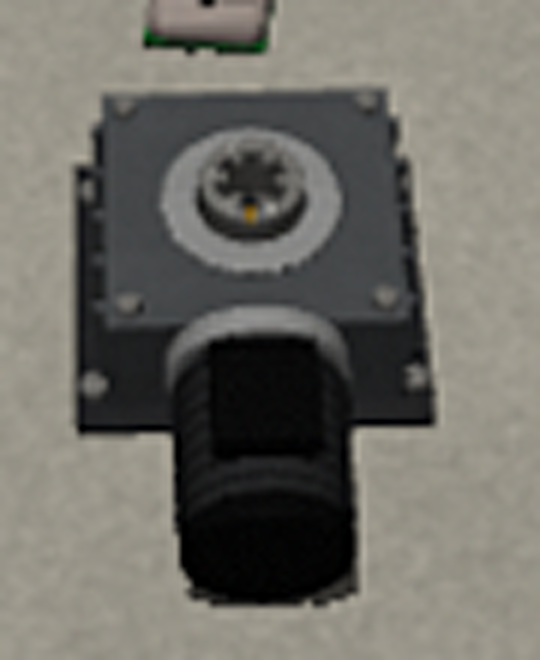

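Emit:
jog_arm(rows=[[[0.7,1,0,0,0,0.21,1],[0.7,1,0,0,0,0.21,1],[0.7,1,0,0,0,0.21,1],[0.7,1,0,0,0,0.21,1],[0.7,1,0,0,0,0.21,1],[0.7,1,0,0,0,0.21,1]]])

```text
time: 0.75
tool_pos: [321.6, -392.7, 244.2]
eef_rot: [[-0.001, 0.575, 0.818], [0.005, 0.818, -0.575], [-1.0, 0.004, -0.003]]
ft_force: [-0.2, -0.7, -0.5]
finger_gap: 46.7
```

```bash
python3 - <<'E'
from h import *
t=load("top0");s=load("scene0")
f=lambda L,ox,oy:np.array([(ox+(x+.5)/6-.5,oy+(y+.5)/6-.5) for x,y in L])
A=plane(t,f([(143,348),(390,300),(440,545),(190,595)],255,120),70); print("screws",A.round(1),A.mean(0).round(1))
Bs=plane(s,f([(124,105),(368,100),(387,295),(128,302)],290,170),70); print("screws s",Bs.round(1),Bs.mean(0).round(1))
print("rim",plane(t,f([(291,443),(284,398)],255,120),88).round(1),plane(s,f([(252,176),(250,213)],290,170),88).round(1))
E
```

```text
screws [[616.3  46.   70. ]
 [634.9 -63.   70. ]
 [526.2 -82.   70. ]
 [507.2  27.1  70. ]] [571.1 -18.   70. ]
screws s [[519.8 -81.6  70. ]
 [501.5  28.1  70. ]
 [609.3  46.7  70. ]
 [628.4 -62.8  70. ]] [564.8 -17.4  70. ]
rim [[570.4 -18.8  88. ]
 [590.  -16.2  88. ]] [[566.9 -17.3  88. ]
 [587.2 -15.6  88. ]]
```

Emit:
jog_arm(rows=[[[1,1,0,0,0,0.21,1],[1,1,0,0,0,0.21,1],[1,1,0,0,0,0.21,1],[1,1,0,0,0,0.21,1],[1,1,0,0,0,0.21,1],[1,1,0,0,0,0.21,1]]])

```text
time: 1.35
tool_pos: [521.8, -196.8, 244.5]
eef_rot: [[0.001, -0.043, 0.999], [-0.0, 0.999, 0.043], [-1.0, -0.0, 0.001]]
ft_force: [-0.0, -0.6, 0.2]
finger_gap: 2.8
```

Emit:
jog_arm(rows=[[[0.25,0.55,0,0,0,0,1],[0.25,0.55,0,0,0,0,1],[0.25,0.55,0,0,0,0,1],[0.25,0.55,0,0,0,0,1],[0.25,0.55,0,0,0,0,1]]])

```text
time: 1.85
tool_pos: [569.8, -89.0, 244.2]
eef_rot: [[-0.001, -0.041, 0.999], [-0.001, 0.999, 0.041], [-1.0, -0.001, -0.001]]
ft_force: [-0.8, -0.1, 0.1]
finger_gap: 0.5
```

```bash
python3 - <<'E'
from h import *
from cell import bot
c=snap("wrist","w1"); t=snap("top","top1"); s=snap("scene","scene1"); print(bot.state()["tool_pos"],bot.state()["finger_gap"],c["eye"])
print(proj(c,[[570,-18,88]]))
u,v=proj(c,[[570,-18,88]])[0].astype(int); crop(c,max(0,u-50),max(0,v-50),100,100,6,"pics/w1c.png"); print(u,v)
E
```

```text
[569.42299632 -90.11924145 244.43805068] 0.6698384617667081 [566.95835743 -18.80146356 384.39080008]
[[318.70216521 126.84195107]]
318 126
```

View pics/w1.png

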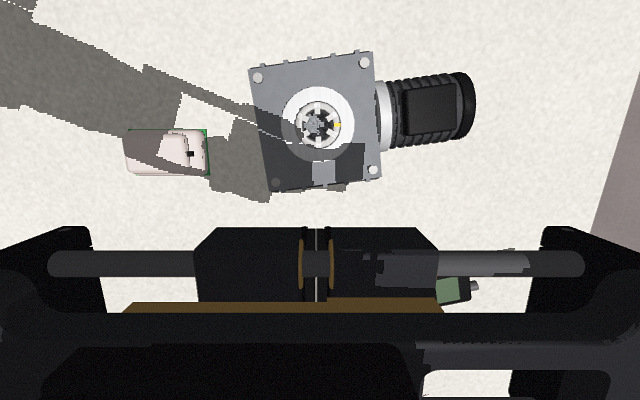

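View pics/w1c.png

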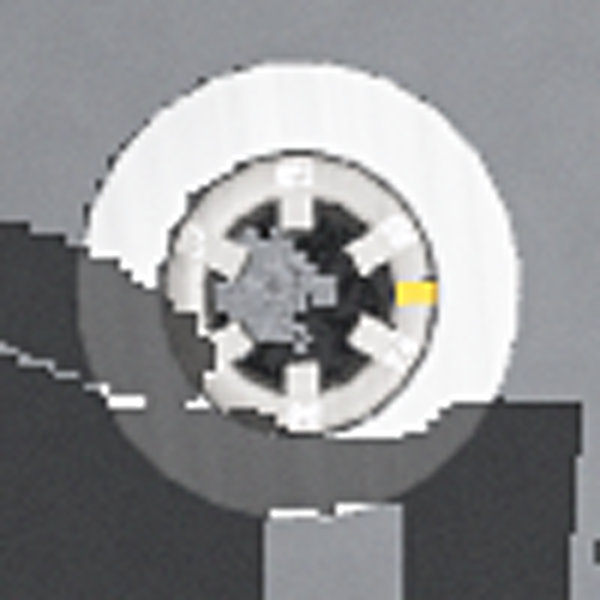

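```bash
python3 - <<'E'
from h import *
c=load("w1"); px=c["pixels"]; hsv=cv2.cvtColor(px,cv2.COLOR_RGB2HSV)
f=lambda L:np.array([(268+(x+.5)/6-.5,76+(y+.5)/6-.5) for x,y in L])
m=np.zeros((400,640),np.uint8); m[76:176,268:368]=cv2.inRange(hsv,(18,110,80),(35,255,255))[76:176,268:368]
uv=np.argwhere(m>0)[:,::-1]; mk=plane(c,uv.mean(0),88)[0]; print("mark",mk,len(uv))
rim=plane(c,f([(162,292),(437,292),(297,150),(297,435),(235,168),(365,168),(425,235)]),88)
A=np.c_[2*rim[:,:2],np.ones(len(rim))]; x=np.linalg.lstsq(A,(rim[:,:2]**2).sum(1),rcond=None)[0]; print("rim",x[:2],np.sqrt(x[2]+x[:2]@x[:2]))
ctr=x[:2]; print("mark ang",np.degrees(np.arctan2(*(mk[:2]-ctr)[::-1])))
L=plane(c,f([(295,205),(388,240),(388,343),(302,382),(238,348),(222,262)]),88)[:,:2]
d=L-ctr; print("lands",np.degrees(np.arctan2(d[:,1],d[:,0])).round(1), np.linalg.norm(d,axis=1).round(1))
for i,j in((0,3),(1,4),(2,5)): print(np.degrees(np.arctan2(*(L[i]-L[j])[::-1])).round(1))
print(L.mean(0))
# range-based rim centre
P=pts(c)[76:176,268:368].reshape(-1,3); q=P[abs(P[:,2]-88)<3]; print(len(q),np.median(q,0),q.min(0),q.max(0), cv2.minEnclosingCircle(q[:,:2].astype(np.float32)))
im=cv2.resize(px[96:156,283:353,::-1],None,fx=10,fy=10,interpolation=cv2.INTER_NEAREST); cv2.imwrite("pics/w1d.png",im)
E
```

```text
mark [588.31736864 -14.63765015  88.        ] 23
rim [568.6961338 -16.1239732] 23.347734646415653
mark ang 4.3319245343803905
lands [  95.3   33.6  -24.9  -85.9 -138.4  159.5] [14.7 17.5 17.1 14.3 13.6 14.2]
94.7
37.1
-22.9
[569.71846162 -16.31982469]
1046 [568.67621742 -15.07663663  87.89866045] [545.55157798 -39.42465491  85.2430202 ] [591.61500389   6.25347235  90.12866724] ((568.4387817382812, -16.271278381347656), 23.321699142456055)
```

View pics/w1d.png

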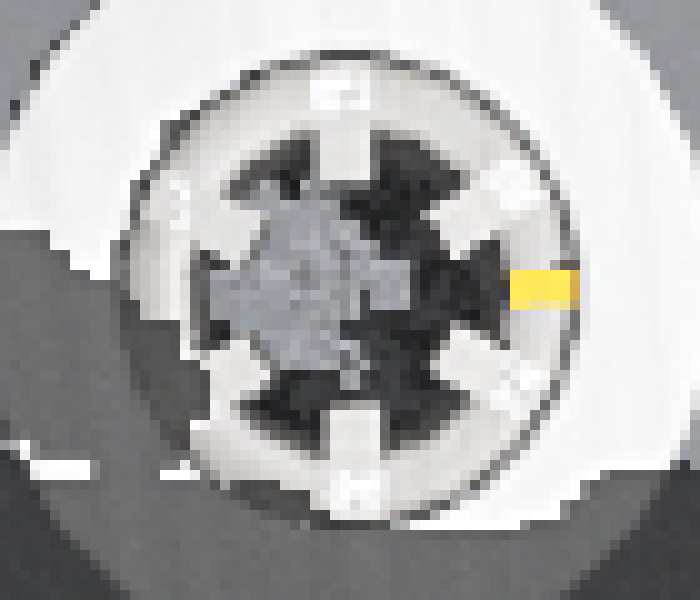

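The mark at (338,125) and the lands put the coupling at about (568.7, -16.5) mm with the grooves at 4.5° (mod 60). The key bar at -49.7° therefore needs about a -5.8° turn. Now the red button.

Emit:
jog_arm(rows=[[[0.02,1,0,0,0,0.211,1],[0.02,1,0,0,0,0.211,1],[0.02,1,0,0,0,0.211,1],[0.02,1,0,0,0,0.211,1],[0.02,1,0,0,0,0.211,1]]])

```text
time: 2.5
tool_pos: [573.2, 115.9, 244.7]
eef_rot: [[0.0, -0.653, 0.757], [0.002, 0.757, 0.653], [-1.0, 0.002, 0.002]]
ft_force: [-0.7, -0.9, 0.6]
finger_gap: 0.7
```

Emit:
jog_arm(rows=[[[0.015,1,-0.2,0,0,0,1],[0.015,1,-0.2,0,0,0,1],[0.015,1,-0.2,0,0,0,1],[0.015,1,-0.2,0,0,0,1],[0.015,1,-0.7,0,0,0,1],[0.015,1,-0.7,0,0,0,1],[0.015,1,-0.7,0,0,0,1],[0.015,1,-0.7,0,0,0,1]]])

```text
time: 3.3
tool_pos: [576.8, 310.1, 103.9]
eef_rot: [[-0.003, -0.645, 0.764], [-0.001, 0.764, 0.645], [-1.0, 0.001, -0.003]]
ft_force: [0.9, 0.2, 1.0]
finger_gap: 0.4
```

```bash
python3 - <<'E'
from h import *
from cell import bot
st=bot.state(); print(st["tool_pos"],st["eef_rot"].round(3),st["ft_force"])
s=snap("scene","scene2"); crop(s,370,150,130,110,6,"pics/s2c.png")
c=snap("wrist","w2")
E
```

```text
[576.84294696 310.06641693 103.85565171] [[-0.003 -0.645  0.764]
 [-0.001  0.764  0.645]
 [-1.     0.001 -0.003]] [0.87880095 0.18621912 1.00778104]
```

View pics/s2c.png

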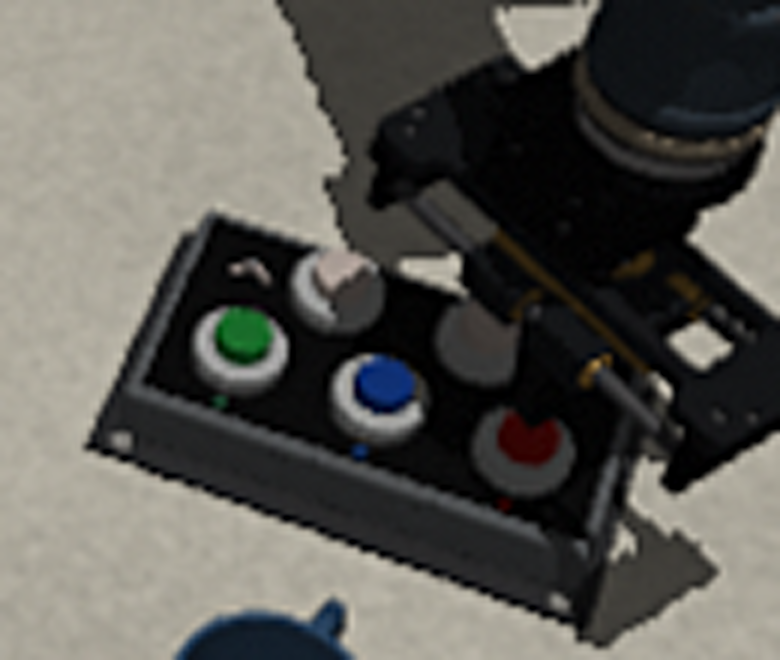

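View pics/w2.png

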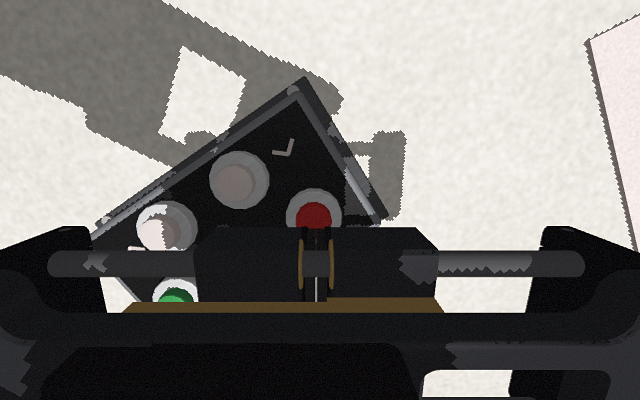

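The fingertips are over the red button (wrist view, ~(315,215)). Pressing it.

Emit:
jog_arm(rows=[[[0,0.005,-0.09,0,0,0,1],[0,0.005,-0.12,0,0,0,1],[0,0.005,-0.13,0,0,0,1],[0,0.005,-0.135,0,0,0,1],[0,0.005,-0.135,0,0,0,1],[0,0.005,-0.135,0,0,0,1]]])

```text
time: 4.0
tool_pos: [578.6, 312.4, 79.1]
eef_rot: [[0.004, -0.647, 0.763], [0.0, 0.763, 0.647], [-1.0, -0.002, 0.004]]
ft_force: [2.8, -2.1, 4.0]
finger_gap: 0.4
```

Emit:
jog_arm(rows=[[[0,0,-0.01,0,0,0,1],[0,0,-0.015,0,0,0,1],[0,0,-0.015,0,0,0,1],[0,0,-0.015,0,0,0,1]]])

```text
time: 4.4
tool_pos: [578.6, 312.4, 78.2]
eef_rot: [[0.004, -0.647, 0.762], [0.0, 0.762, 0.647], [-1.0, -0.003, 0.004]]
ft_force: [-0.9, -3.5, 18.2]
finger_gap: 0.4
```

The force jumped to 18 N with the tip at 56 mm, so red hit its stop. Releasing and moving to blue.

Emit:
jog_arm(rows=[[[0,0,0.15,0,0,0,1],[0,0,0.15,0,0,0,1],[-0.1,-0.31,0.15,0,0,0,1],[-0.1,-0.31,0.15,0,0,0,1],[-0.1,-0.31,0.15,0,0,0,1],[-0.1,-0.31,0.06,0,0,0,1],[-0.1,-0.31,0.03,0,0,0,1],[-0.1,-0.31,0.015,0,0,0,1],[-0.1,-0.31,0.005,0,0,0,1],[-0.1,-0.31,0.005,0,0,0,1],[-0.1,-0.31,0.005,0,0,0,1]]])

```text
time: 5.5
tool_pos: [557.0, 251.0, 78.2]
eef_rot: [[0.0, -0.648, 0.762], [-0.0, 0.762, 0.648], [-1.0, -0.0, 0.0]]
ft_force: [-3.1, -2.3, 16.0]
finger_gap: 0.9
```

```bash
python3 - <<'E'
from h import *
from cell import bot
st=bot.state(); print(st["tool_pos"],st["ft_force"])
s=snap("scene","scene3"); crop(s,370,150,130,110,6,"pics/s3c.png")
E
```

```text
[556.96176939 251.04908328  78.18315522] [-3.14606468 -2.33117001 16.04323233]
```

View pics/s3c.png

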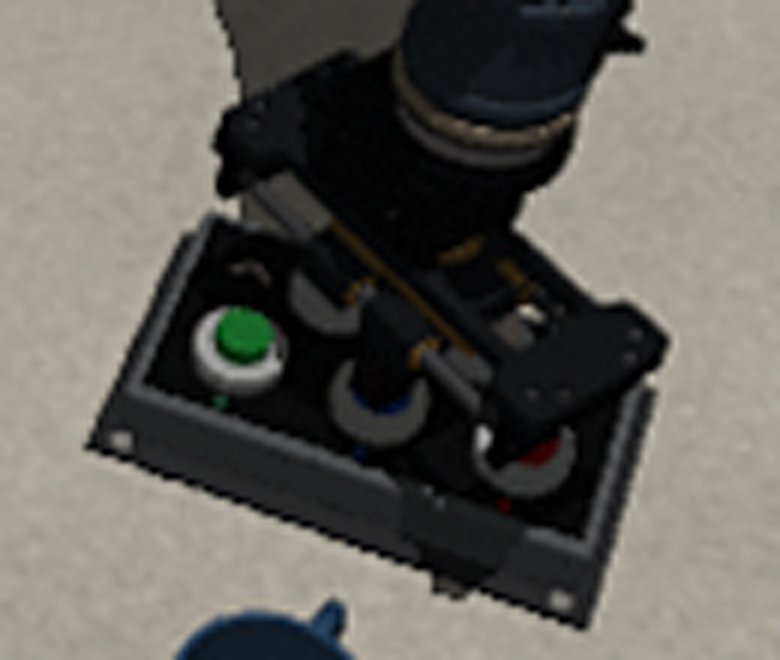

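Blue is fully down at (380,400) in the crop with 16 N on the tool, and red is back up. Now green.

Emit:
jog_arm(rows=[[[0,0,0.15,0,0,0,1],[0,0,0.15,0,0,0,1],[-0.094,-0.302,0.15,0,0,0,1],[-0.094,-0.302,0.15,0,0,0,1],[-0.094,-0.302,0.15,0,0,0,1],[-0.094,-0.302,0.06,0,0,0,1],[-0.094,-0.302,0.03,0,0,0,1],[-0.094,-0.302,0.01,0,0,0,1],[-0.094,-0.302,0,0,0,0,1],[-0.094,-0.302,0,0,0,0,1],[-0.094,-0.302,0,0,0,0,1]]])

```text
time: 6.65
tool_pos: [538.6, 190.9, 78.2]
eef_rot: [[0.002, -0.648, 0.762], [0.0, 0.762, 0.648], [-1.0, -0.001, 0.001]]
ft_force: [-4.0, -1.2, 17.3]
finger_gap: 0.5
```

```bash
python3 - <<'E'
from h import *
from cell import bot
s=snap("scene","scene4"); crop(s,370,150,130,110,6,"pics/s4c.png")
E
```

```text
(no output)
```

View pics/s4c.png

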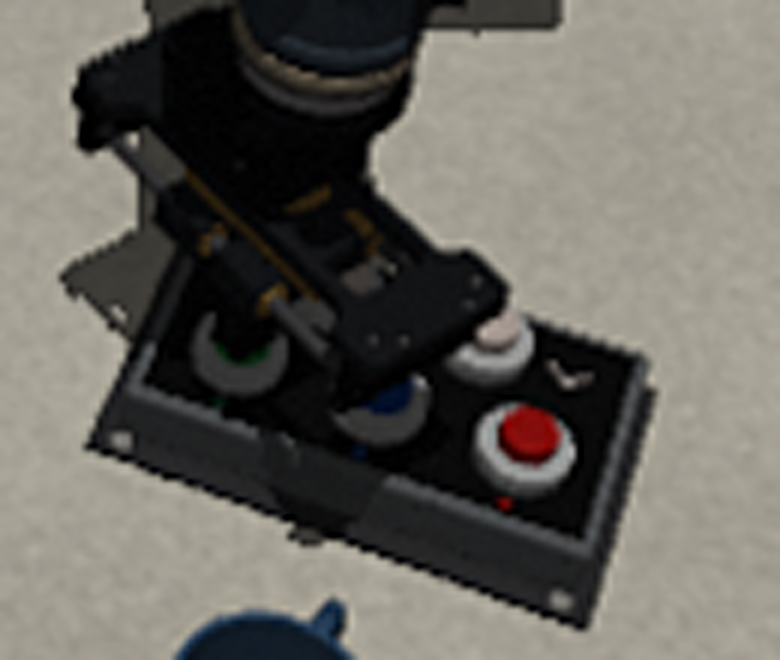

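Green is down with 17 N on the tool, while red and blue are back up. Releasing it and heading for the key, opening the gripper on the way.

Emit:
jog_arm(rows=[[[0,0,0.15,0,0,0,1],[0,0,0.3,0,0,0,1],[-0.1,-0.5,0.75,0,0,0,1],[-0.1,-0.9,0.75,0,0,0,1],[-0.1,-0.9,0.75,0,0,0,1],[-0.1,-0.9,0.75,0,0,0,1],[-0.1,-0.9,0.75,0,0,0,1]]])

```text
time: 7.4
tool_pos: [519.9, 6.1, 227.9]
eef_rot: [[0.005, -0.643, 0.766], [-0.002, 0.766, 0.643], [-1.0, -0.005, 0.003]]
ft_force: [0.7, 0.1, 0.0]
finger_gap: 0.2
```

Emit:
jog_arm(rows=[[[-0.1,-0.9,0,0,0,0,-1],[-0.1,-0.9,0,0,0,0,-1],[-0.1,-0.9,0,0,0,0,-1],[-0.1,-0.9,0,0,0,0,-1],[-0.1,-0.9,0,0,0,0,-1]]])

```text
time: 7.9
tool_pos: [498.8, -172.9, 225.2]
eef_rot: [[0.001, -0.644, 0.765], [-0.001, 0.765, 0.644], [-1.0, -0.001, 0.0]]
ft_force: [0.3, 1.7, 0.5]
finger_gap: 32.2
```

Emit:
jog_arm(rows=[[[-0.21,-0.7,0,0,0,0,-1],[-0.21,-0.7,0,0,0,0,-1],[-0.21,-0.7,0,0,0,0,-1],[-0.21,-0.7,0,0,0,0,-1],[-0.21,-0.7,0,0,0,0,-1]]])

```text
time: 8.4
tool_pos: [456.3, -308.9, 224.9]
eef_rot: [[-0.001, -0.646, 0.763], [0.002, 0.763, 0.646], [-1.0, 0.002, 0.001]]
ft_force: [0.7, -0.5, -0.5]
finger_gap: 72.8
```

```bash
python3 - <<'E'
from h import *
from cell import bot
st=bot.state(); print(st["tool_pos"],st["ft_force"],st["finger_gap"],st["joint_positions"].round(2))
s=snap("scene","scene5"); c=snap("wrist","w5")
hsv=cv2.cvtColor(c["pixels"],cv2.COLOR_RGB2HSV); P=pts(c); m=cv2.inRange(hsv,(18,110,60),(35,255,255))>0
q=P[m]; d=np.linalg.norm(q[:,:2]-[456.5,-310],axis=1); q=q[(d<70)&(q[:,2]>119)&(q[:,2]<130)]
print(len(q),np.median(q,0),cv2.minAreaRect(q[:,:2].astype(np.float32)))
E
```

```text
[ 456.32282393 -308.90161485  224.91276339] [ 0.72093672 -0.48614435 -0.53492523] 72.79354273213596 [-0.8   0.45  1.64  0.    1.05 -1.5 ]
1913 [ 450.4257618  -304.46684779  123.59751917] ((450.6286926269531, -305.0471496582031), (19.49427032470703, 93.55049133300781), 40.643104553222656)
```

View pics/w5.png

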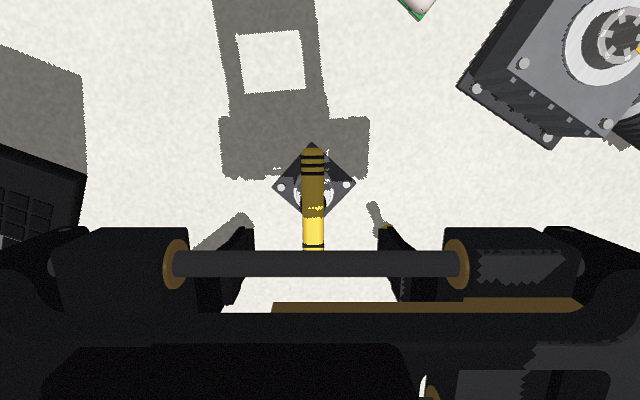

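View pics/scene5.png

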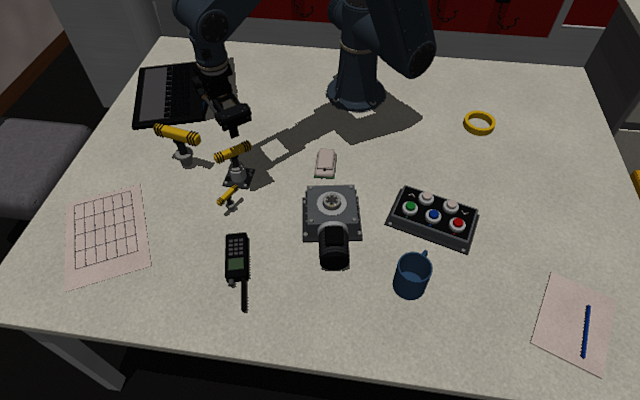

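The bar sits between the open fingers (wrist view, ~(313,200)), at 40.6° against a jaw angle of 40.3° and offset by under 1 mm. Descend and grip.

Emit:
jog_arm(rows=[[[0,0,-0.25,0,0,0,-1],[0,0,-0.45,0,0,0,-1],[0,0,-0.55,0,0,0,-1],[0,0,-0.55,0,0,0,-1],[0,0,-0.55,0,0,0,-1],[0,0,-0.55,0,0,0,1],[0,0,-0.55,0,0,0,1],[0,0,-0.55,0,0,0,1],[0,0,-0.55,0,0,0,1],[0,0,-0.55,0,0,0,1],[0,0,-0.55,0,0,0,1],[0,0,-0.55,0,0,0,1],[0,0,-0.55,0,0,0,1],[0,0,-0.55,0,0,0,1],[0,0,-0.55,0,0,0,1],[0,0,-0.55,0,0,0,1]]])

```text
time: 10.1
tool_pos: [455.9, -310.0, 115.4]
eef_rot: [[-0.0, -0.647, 0.763], [0.0, 0.763, 0.647], [-1.0, 0.0, -0.0]]
ft_force: [-0.8, -1.7, -0.5]
finger_gap: 19.9
```

Emit:
jog_arm(rows=[[[0,0,0.05,0,0,0,1],[0,0,0.15,0,0,0,1],[0,0,0.25,0,0,0,1],[0,0,0.4,0,0,0,1],[0,0,0.6,0,0,0,1],[0,0,0.6,0,0,0,1],[0,0,0.6,0,0,0,1]]])

```text
time: 10.8
tool_pos: [456.1, -309.8, 236.5]
eef_rot: [[0.001, -0.647, 0.763], [-0.001, 0.763, 0.647], [-1.0, -0.002, 0.0]]
ft_force: [-0.1, 0.3, -2.6]
finger_gap: 19.6
```

```bash
python3 - <<'E'
from h import *
from cell import bot
st=bot.state(); print(st["tool_pos"],st["ft_force"],st["ft_torque"],st["finger_gap"])
s=snap("scene","scene6"); crop(s,150,60,130,140,5,"pics/s6c.png"); c=snap("wrist","w6"); 
E
```

```text
[ 456.06258679 -309.82858654  236.45296202] [-0.13436537  0.25856957 -2.55413574] [ 0.01987825 -0.0895485   0.01341275] 19.6135982700388
```

View pics/s6c.png

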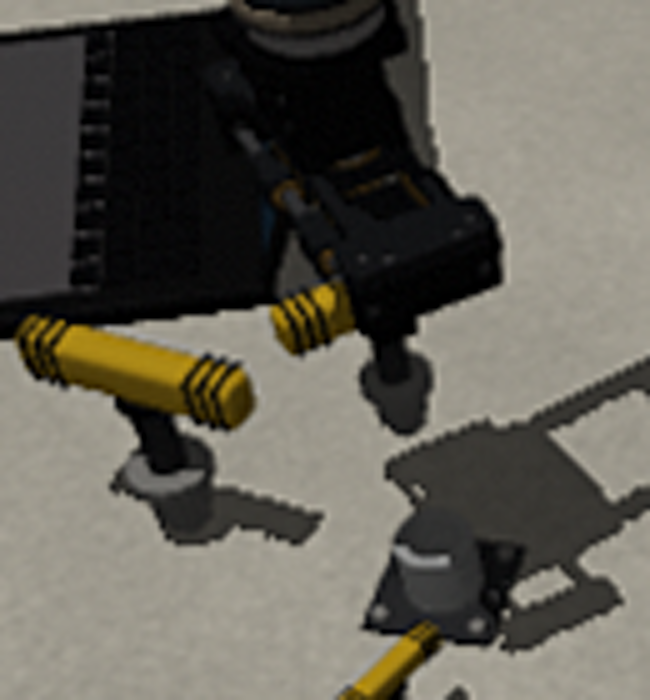

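View pics/w6.png

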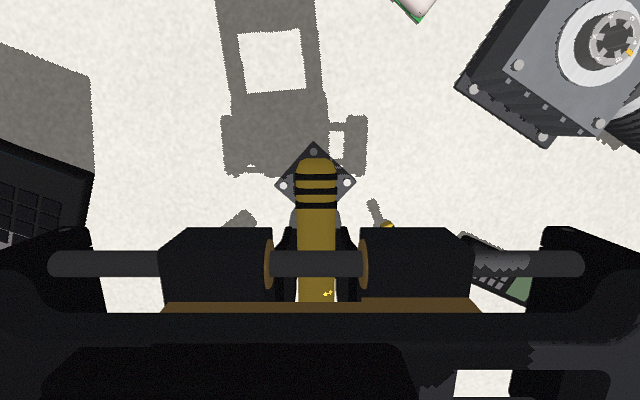

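Key is out and held upright (scene crop, ~(400,400)); the holder is empty. I'll measure its offset along the bar, its tilt and its yaw in the grip.

```bash
python3 - <<'E'
from h import *
from cell import bot
st=bot.state();R=st["eef_rot"];T=st["tool_pos"]
for n in("w6","scene6","top6"):
    c=load(n) if n!="top6" else snap("top","top6")
    hsv=cv2.cvtColor(c["pixels"],cv2.COLOR_RGB2HSV);P=pts(c);m=cv2.inRange(hsv,(16,100,40),(36,255,255))>0
    q=P[m]; t=(q-T)@R  # tool frame
    k=(np.abs(t[:,1])<70)&(np.abs(t[:,2])<25)&(np.abs(t[:,0])<30); t=t[k]
    if len(t)<20: print(n,len(t)); continue
    print(n,len(t),"toolx",np.percentile(t[:,0],[2,50,98]).round(1),"y",np.percentile(t[:,1],[1,99]).round(1),t[:,1].min().round(1),t[:,1].max().round(1),"z",np.percentile(t[:,2],[2,98]).round(1))
    tp=t[t[:,0]<-7]
    if len(tp)>30: print(" tilt deg (x vs y)",np.degrees(np.arctan(np.polyfit(tp[:,1],tp[:,0],1)[0])).round(2),"n",len(tp),tp[:,1].min(),tp[:,1].max(),"yaw fit",np.degrees(np.arctan(np.polyfit(tp[:,1],tp[:,2],1)[0])).round(2))
s=load("scene6")
# stem tip/shoulder location: expected projections
for zt in (98,56,38,10): 
    pass
tip=T+R@np.array([3+98,0,0]); sh=T+R@np.array([3+98-38,0,0]); print("proj tip,shoulder scene",proj(s,[tip,sh]),"top",proj(load("top6"),[tip,sh]), tip)
E
```

```text
w6 3774 toolx [-10.6  -9.   -0.3] y [-20.   54.1] -22.8 54.2 z [-8.7 10. ]
 tilt deg (x vs y) 0.23 n 3312 -21.636619607287006 53.48902932079118 yaw fit -0.07
scene6 136 toolx [-12.5  -7.8   9.5] y [-56.5 -19.6] -56.8 -18.1 z [-6.6 10.9]
 tilt deg (x vs y) -0.53 n 75 -55.7133745329288 -18.07459888828747 yaw fit 1.07
top6 29 toolx [-11.   -6.7   7.7] y [30.1 53.6] 28.7 53.7 z [ 3.9 10.8]
proj tip,shoulder scene [[232.30750649 145.84273383]
 [229.91736579 135.71217369]] top [[421.95994288 235.09451363]
 [425.94033415 234.69880052]] [ 454.77011185 -308.62517491  133.28998948]
```

Key is centred within about 1 mm along the bar (tool y ≈ -1), with no tilt. Moving so the wrist camera looks straight down on the coupling, and turning -5.8° on the way.

Emit:
jog_arm(rows=[[[0.75,1,0,0,0,-0.032,1],[0.75,1,0,0,0,-0.032,1],[0.75,1,0,0,0,-0.032,1],[0.75,1,0,0,0,-0.032,1],[0.75,1,0,0,0,-0.032,1],[0.75,1,0,0,0,-0.032,1],[0.75,1,0,0,0,-0.032,1]]])

```text
time: 11.65
tool_pos: [605.4, -108.4, 233.4]
eef_rot: [[-0.004, -0.57, 0.822], [0.001, 0.822, 0.57], [-1.0, 0.003, -0.003]]
ft_force: [-0.4, -0.9, -3.2]
finger_gap: 20.1
```

Emit:
jog_arm(rows=[[[0,0.15,0,0,0,0,1],[0,0.15,0,0,0,0,1],[0,0.15,0,0,0,0,1],[0,0.15,0,0,0,0,1]]])

```text
time: 12.05
tool_pos: [605.4, -81.5, 235.1]
eef_rot: [[-0.001, -0.566, 0.825], [-0.0, 0.825, 0.566], [-1.0, 0.0, -0.001]]
ft_force: [0.2, -0.5, -3.2]
finger_gap: 19.6
```

```bash
python3 - <<'E'
from h import *
from cell import bot
c=snap("wrist","w7"); st=bot.state(); print(st["tool_pos"],st["eef_rot"].round(4).tolist())
u,v=proj(c,[[568.8,-16.5,88]])[0].astype(int); print(u,v)
cv2.imwrite("pics/w7d.png",cv2.resize(c["pixels"][v-30:v+30,u-35:u+35,::-1],None,fx=10,fy=10,interpolation=cv2.INTER_NEAREST))
E
```

```text
[605.61270593 -81.48537557 235.24945844] [[-0.0006, -0.5655, 0.8248], [-0.0003, 0.8248, 0.5655], [-1.0, 0.0001, -0.0007]]
321 123
```

View pics/w7d.png

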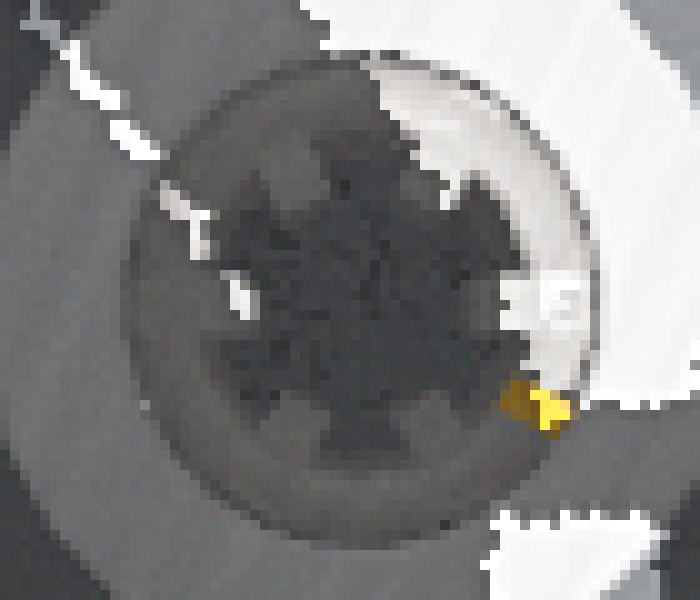

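View pics/w7.png

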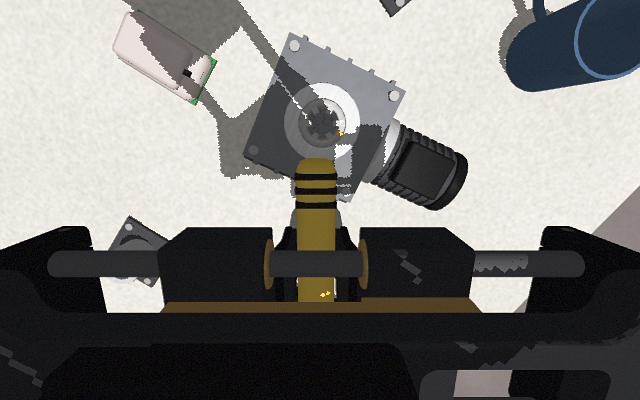

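```bash
python3 - <<'E'
from h import *
c=load("w7"); f=lambda L:np.array([(286+x/10-.5,93+y/10-.5) for x,y in L])
rim=plane(c,f([(122,300),(600,300),(361,52),(361,550),(180,150),(550,150),(200,470)]),88)[:,:2]
A=np.c_[2*rim,np.ones(len(rim))]; x=np.linalg.lstsq(A,(rim**2).sum(1),rcond=None)[0]; print(x[:2],np.sqrt(x[2]+x[:2]@x[:2]))
mk=plane(c,f([(540,407)]),88)[0,:2]; print(np.degrees(np.arctan2(*(mk-x[:2])[::-1])))
L=plane(c,f([(490,300),(420,190),(297,180),(240,300),(297,420),(425,415)]),88)[:,:2]
for i in range(3): print(np.degrees(np.arctan2(*(L[i]-L[i+3])[::-1])))
E
```

```text
[568.61683795 -16.40145086] 23.39264885630719
5.456269534178513
34.3679978970747
95.55447783580213
154.11067506533215
```

The second look agrees: coupling at (568.6, -16.4), grooves at about 4.6°. Moving over it.

Emit:
jog_arm(rows=[[[-0.19,0.322,0,0,0,0,1],[-0.19,0.322,0,0,0,0,1],[-0.19,0.322,0,0,0,0,1],[-0.19,0.322,-0.2,0,0,0,1],[-0.19,0.322,-0.2,0,0,0,1],[-0.19,0.322,-0.2,0,0,0,1],[-0.19,0.322,-0.2,0,0,0,1]]])

```text
time: 12.8
tool_pos: [569.2, -16.6, 196.7]
eef_rot: [[0.002, -0.566, 0.824], [-0.001, 0.824, 0.566], [-1.0, -0.002, 0.002]]
ft_force: [-0.1, -0.6, -2.3]
finger_gap: 19.6
```

```bash
python3 - <<'E'
from h import *
from cell import bot
s=snap("scene","s8"); st=bot.state(); print(st["tool_pos"],st["ft_force"],st["ft_torque"],st["eef_rot"].round(4).tolist())
crop(s,280,130,110,100,6,"pics/s8c.png")
t=snap("top","t8"); crop(t,255,130,100,100,6,"pics/t8c.png")
E
```

```text
[569.29807659 -16.4386689  196.91899048] [ 0.51970094  0.50701526 -1.90719092] [ 0.03050128 -0.11491548 -0.02080142] [[0.0028, -0.5663, 0.8242], [-0.0007, 0.8242, 0.5663], [-1.0, -0.0022, 0.0019]]
```

View pics/s8c.png

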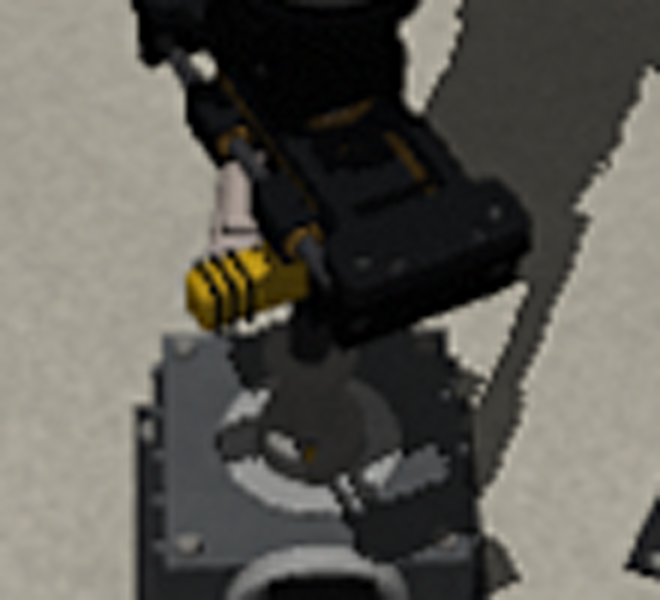

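Emit:
jog_arm(rows=[[[0,0,0,0,0,0,1],[0,0,0,0,0,0,1],[0,0,0,0,0,0,1]]])

```text
time: 13.2
tool_pos: [568.2, -15.6, 196.0]
eef_rot: [[0.001, -0.567, 0.824], [-0.0, 0.824, 0.567], [-1.0, -0.001, 0.0]]
ft_force: [-0.8, 0.2, -2.8]
finger_gap: 19.6
```

Emit:
jog_arm(rows=[[[0,0,-0.04,0,0,0,1],[0,0,-0.06,0,0,0,1],[0,0,-0.075,0,0,0,1],[0,0,-0.075,0,0,0,1],[0,0,-0.075,0,0,0,1]]])

```text
time: 13.7
tool_pos: [568.0, -15.5, 180.3]
eef_rot: [[-0.0, -0.567, 0.824], [0.0, 0.824, 0.567], [-1.0, 0.0, -0.0]]
ft_force: [0.6, 0.0, -1.7]
finger_gap: 20.0
```

The pilot is in with no side force. Continuing into the splines.

Emit:
jog_arm(rows=[[[0,0,-0.015,0,0,0,1],[0,0,-0.03,0,0,0,1],[0,0,-0.045,0,0,0,1],[0,0,-0.045,0,0,0,1],[0,0,-0.045,0,0,0,1]]])

```text
time: 14.2
tool_pos: [568.0, -15.6, 171.4]
eef_rot: [[-0.0, -0.567, 0.824], [0.0, 0.824, 0.567], [-1.0, 0.0, -0.0]]
ft_force: [-0.2, 0.7, -2.4]
finger_gap: 19.7
```

Emit:
jog_arm(rows=[[[0,0,-0.03,0,0,0,1],[0,0,-0.06,0,0,0,1],[0,0,-0.075,0,0,0,1],[0,0,-0.075,0,0,0,1],[0,0,-0.075,0,0,0,1]]])

```text
time: 14.7
tool_pos: [568.1, -15.6, 156.4]
eef_rot: [[-0.0, -0.567, 0.824], [0.0, 0.824, 0.567], [-1.0, 0.0, -0.0]]
ft_force: [0.5, -0.6, -2.5]
finger_gap: 19.7
```

Emit:
jog_arm(rows=[[[0,0,-0.02,0,0,0,1],[0,0,-0.035,0,0,0,1],[0,0,-0.045,0,0,0,1],[0,0,-0.05,0,0,0,1],[0,0,-0.05,0,0,0,1],[0,0,-0.05,0,0,0,1]]])

```text
time: 15.3
tool_pos: [568.7, -15.8, 148.6]
eef_rot: [[0.002, -0.567, 0.824], [-0.001, 0.824, 0.567], [-1.0, -0.002, 0.001]]
ft_force: [-2.3, -0.6, 10.3]
finger_gap: 20.0
```

Emit:
jog_arm(rows=[[[0,0,-0.008,0,0,0,1],[0,0,-0.015,0,0,0,1],[0,0,-0.015,0,0,0,1],[0,0,-0.015,0,0,0,1]]])

```text
time: 15.7
tool_pos: [569.0, -16.0, 147.2]
eef_rot: [[0.003, -0.567, 0.823], [-0.001, 0.823, 0.567], [-1.0, -0.003, 0.002]]
ft_force: [-5.0, -0.6, 19.7]
finger_gap: 19.4
```

```bash
python3 - <<'E'
from h import *
from cell import bot
st=bot.state();R=st["eef_rot"];T=st["tool_pos"]; print(T,st["ft_force"],st["ft_torque"],st["finger_gap"],st["time"])
c=snap("wrist","w9"); s=snap("scene","s9"); crop(s,280,130,110,100,6,"pics/s9c.png")
hsv=cv2.cvtColor(c["pixels"],cv2.COLOR_RGB2HSV);P=pts(c);m=cv2.inRange(hsv,(16,100,40),(36,255,255))>0
t=(P[m]-T)@R; t=t[(abs(t[:,1])<70)&(abs(t[:,2])<25)&(abs(t[:,0])<30)]
tp=t[t[:,0]<-5]; print(np.percentile(t[:,0],[2,50,98]),np.degrees(np.arctan(np.polyfit(tp[:,1],tp[:,0],1)[0])), "bar top z",np.median((P[m])[ (abs(P[m][:,0]-560)<80)&(abs(P[m][:,1]+16)<80)&(P[m][:,2]>100),2]))
s0=load("top0")
t1=snap("top","t9"); 
cv2.imwrite("pics/cmp.png",np.hstack([s0["pixels"],t1["pixels"]])[40:300:,:,::-1][:, :, :] if 0 else t1["pixels"][:,:,::-1])
E
```

```text
[568.95756361 -15.99177966 147.18548722] [-5.04897773 -0.58633917 19.68274973] [ 0.08503966  0.89981128 -0.02087771] 19.364265925875834 15.7
[-9.78463144 -8.26783318  0.7448875 ] 0.2617608115621488 bar top z 215.30401271082067
```

View pics/s9c.png

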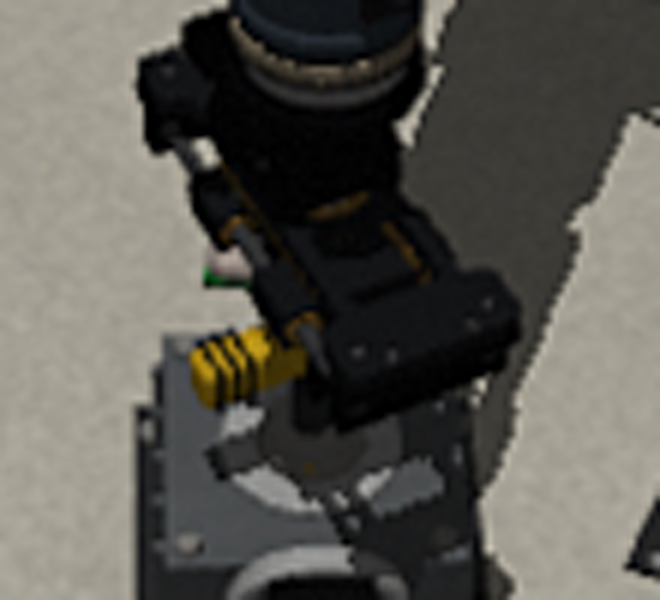

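View pics/s9.png

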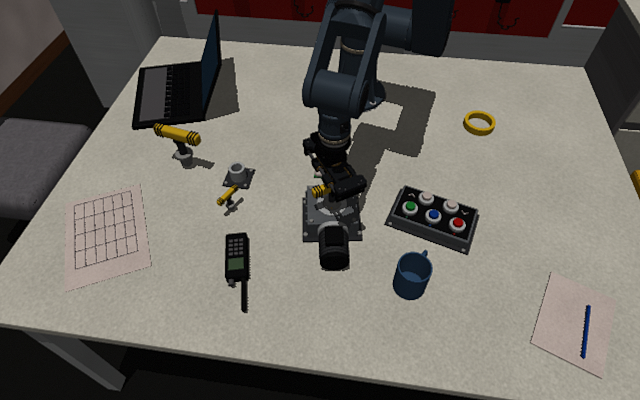

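The bar top is at about 155.5-156 mm, so the tip is at about 46 mm (34 mm home plus 8 mm pressed), with no slip. The mug, radio and mouse look unmoved. I'll hold briefly, check again, then hand in.

Emit:
jog_arm(rows=[[[0,0,-0.003,0,0,0,1],[0,0,-0.003,0,0,0,1],[0,0,-0.003,0,0,0,1],[0,0,-0.003,0,0,0,1],[0,0,-0.003,0,0,0,1]]])

```text
time: 16.35
tool_pos: [569.0, -16.0, 147.1]
eef_rot: [[0.004, -0.567, 0.823], [-0.002, 0.823, 0.567], [-1.0, -0.003, 0.002]]
ft_force: [-6.4, -0.6, 21.6]
finger_gap: 20.0
```

```bash
python3 - <<'E'
from h import *
from cell import bot
st=bot.state(); print(st["tool_pos"],st["ft_force"],st["finger_gap"])
a=load("scene0");b=load("s9")
# displacement check of mug, radio, mouse patches by phase correlation
for n,(x,y,w,h) in dict(mug=(385,245,55,60),radio=(215,225,40,90),panel=(380,180,105,75)).items():
    f=lambda c:cv2.cvtColor(c["pixels"],cv2.COLOR_RGB2GRAY)[y:y+h,x:x+w].astype(np.float32)
    print(n,cv2.phaseCorrelate(f(a),f(b)))
a=load("top0");b=load("t9")
x,y,w,h=300,240,45,55
f=lambda c:cv2.cvtColor(c["pixels"],cv2.COLOR_RGB2GRAY)[y:y+h,x:x+w].astype(np.float32)
print("mouse(top)",cv2.phaseCorrelate(f(a),f(b)))
E
```

```text
[569.04081432 -16.03497043 147.14908543] [-6.37502979 -0.64341466 21.56781188] 19.968291861772233
mug ((0.02652505774656433, 0.017955358850485936), 0.9923815857039557)
radio ((0.021908697652726516, -0.0008689150750100794), 0.9972286726368799)
panel ((-0.01310203904440499, 0.4918360262505743), 1.0034204907476165)
mouse(top) ((0.7033675167095943, -0.10123929921106267), 0.46937105390760636)
```

The panel patch shifted by 0.5 px, so I'll check the buttons are up before handing in.

```bash
python3 - <<'E'
from h import *
a=load("scene0");b=load("s9");bb=load("scene5")
im=np.hstack([c["pixels"][180:260,385:485,::-1] for c in(a,b)])
cv2.imwrite("pics/pan.png",cv2.resize(im,None,fx=4,fy=4,interpolation=cv2.INTER_CUBIC))
print(cv2.absdiff(a["pixels"],b["pixels"])[180:260,385:485].max(2).mean())
for c in(a,bb,b):
    hsv=cv2.cvtColor(c["pixels"],cv2.COLOR_RGB2HSV)
    for lo,hi in(((0,110,50),(8,255,255)),((105,110,50),(125,255,255)),((50,90,40),(85,255,255))):
        m=cv2.inRange(hsv,lo,hi)[180:245,385:485]; print(np.argwhere(m>0).mean(0).round(2),end=" ")
    print()
E
```

```text
6.551625
[42.3  72.62] [33.79 48.42] [25.59 24.88] 
[42.35 72.63] [33.88 48.41] [25.64 24.91] 
[42.38 72.53] [33.91 48.29] [25.85 24.88]
```

View pics/pan.png

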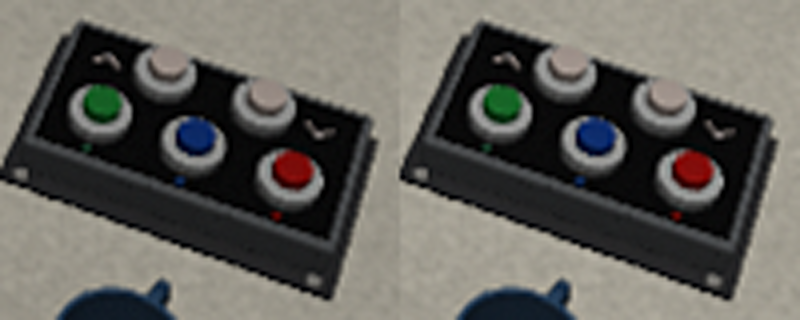

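All five buttons are up and look the same as at the start (left is before, right is now). Handing in.

```bash
python3 -c "
from cell import bot
print(bot.sign_off())"
```

```text
the job is handed in; nothing more can be done
None
```

I pressed red, blue and green in order, then moved the 110 mm key from its holder to the mast drive. I handed in with the key still gripped and the coupling held down, at about 16 s of the 61 s allowed.

- **Buttons:** Each one was pressed to its stop (16–18 N, fingertips at about 56 mm) and released before the next. The final picture shows all five buttons up. The white ones were never touched.
- **Key:** I turned it -5.8° to match the grooves, and it slid fully home without resistance.
- **Coupling:** The last reading was 21.6 N upward with the tool at 147.1 mm. The force rose sharply over the last 1.4 mm, and the bar-top height puts the key tip at about 46 mm, so the coupling is at its lower stop. The key did not slip in the grip.
- **Other objects:** The mug and radio had not moved (under 0.03 px in the scene camera).
- **Checks that disagreed or failed:**
    - **Panel:** the check showed a 0.5 px shift, but enlarged before-and-after crops and the button positions showed no change, so I put it down to shadow.
    - **Mouse:** the match from above failed, most likely because the arm blocked the view. I only have the pictures and the path, which never came near the mouse.
    - **Coupling position:** the fixed cameras disagreed by about 4 mm, so I used two wrist-camera views that agreed.
- **Side force:** about 6 N sideways remained at the end while pressing.

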